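# Release the clamp, eject the pressed disc and set it on the bat

### The job

Get the pressed terracotta disc out of the green ejector die: lift the red-knobbed ratchet pawl and leave it up, slide the clamp bar fully back, then push the red lever pad fully down so that the pin raises the disc out of its well, and only then take hold of the raised disc. Set the disc down (do not drop it), pattern up, inside the empty blue ring on the round plaster bat, leaving the clamp bar back. Do not shift the two pale discs, and do not knock over or move the things standing round about.

Things in the scene. Friction and masses are not known exactly. Their poses are not given: they have to be found in the camera images.
- die_well (a point): Ejector die: fixed green fixture, steel top plate 78 x 78 mm, 52 mm above the table; this point is the centre of the mouth of its round well (50 mm across, 22 mm deep). Axes are the die's: x along the clamp bar to its tail (away from the robot), y to the lever, z up. Base 8 mm thick, 92 mm wide, from 45 mm in front of the well (-x) to 100 mm behind it.
- pawl_knob (a point): Middle of the pawl's red knob, a cylinder 16 mm across, 22 mm long, lying along the die's y. Pawl down: 38 mm behind (+x) the well's centre, 79 mm above the table, 6 mm free between it and the bar. The brass arm, 8 mm wide, runs 40 mm back from it to the pin. Pinch its flat ends (along the die's y) and lift round the pin.
- pawl_pin (a point): Pivot of the pawl, 78 mm behind the well's centre, 78 mm above the table, axis the die's y; the point turns with the pawl. It sits between two green cheeks, 88 mm high, 60 to 86 mm behind the well, outer faces 21 mm either side of the bar's middle line.
- pawl (a joint): Angle of the pawl: 0 down in the ratchet teeth (may start up to 0.05), 0.95 rad fully lifted. The tooth clears the bar above about 0.25 rad; lifted means above 0.35 rad. Friction keeps the pawl where it is left; it takes about 2 N at the knob.
- bar_knob (a point): Middle of the black knob on the tail of the clamp bar: upright cylinder 18 mm across, 24 mm high (75 to 99 mm above the table, on a 10 mm neck), 114 mm behind the well's centre with the bar forward. The steel bar is 24 mm wide, 10 mm thick, 3 mm above the die's top face; forward, its front end covers the disc and reaches 26 mm in front of the well's centre.
- clamp_bar (a joint): How far the bar has been slid back along the die's +x, m: 0 forward over the disc (starts under 0.001), 0.058 fully back. About 3 N to slide; it stays where it is left. The pawl's tooth stops it after about 1 mm while the pawl is down.
- lever_pad (a point): Middle of the top face of the red ribbed pad (34 x 36 mm) of the ejector lever, on the die's +y side 107 mm from the well's centre and 51 mm above the table at rest; pressed fully down it ends about 20 mm lower. The point turns with the lever. Press from above.
- ejector_lever (a joint): Angle of the lever: 0 at rest (pad up), 0.346 rad fully pressed, which raises the ejector pin and with it the disc by 16 mm. About 6 N on the pad; friction keeps it, and the raised disc, where it is left.
- red_disc_centre (a point): Centre of the terracotta disc to be taken out, 48 mm across and 22 mm thick, 70 g, with a petal pattern on top; at the start it lies in the well with its top flush with the die. Raised, it stands 16 mm out of the well with 6 mm still in it. Its z axis points up out of the pattern.
- empty_ring (a point): Centre of the empty blue ring (64 mm across) on the top of the fixed round plaster bat (170 mm across, top 14 mm above the table). The point's x axis points from the bat's centre, 48 mm away, outwards.
- pale_disc_a_centre (a point): Centre of a pale disc (48 mm across, 22 mm thick) standing in another ring of the bat; the ring centres are 83 mm apart.
- pale_disc_b_centre (a point): Centre of the other pale disc, same size, in the third ring.
- red_bottle: Red glaze bottle with white cap, 47 mm across, about 104 mm high, standing loose close to the die; a bystander. Origin under its centre.
- blue_bottle: Blue glaze bottle with white cap, 47 mm across, about 104 mm high, standing loose close to the die; a bystander. Origin under its centre.
- tan_bottle: Sandy yellow glaze bottle with white cap, 47 mm across, about 104 mm high, standing loose close to the die; a bystander. Origin under its centre.
- black_figure: Black bear figure, 53 x 56 mm, 73 mm high, standing loose in front of the lever; a bystander. Origin under its centre.
- small_pot: Small unglazed pot, 73 mm across, 41 mm high, at the back left; a bystander. Origin under its centre.
- tape_roll: Roll of masking tape lying flat, 110 mm across, 24 mm high, at the back; a bystander. Origin under its centre.
- kidney: Red rubber kidney, 42 x 95 mm, 9 mm thick, front right; a bystander. Origin under its centre.
- stick: Pine stirring paddle, 36 x 158 mm, 8 mm thick, lying behind the work; a bystander. Origin under its centre.

How it is judged:
On the way, in this order (a step that is already met when the one before it is completed fails the run):
1. the pawl is lifted out of the ratchet teeth (value of joint pawl above 0.35 rad), for 0.1 s.
2. the clamp bar is slid back clear of the disc, with the pawl left up (value of joint clamp_bar above 0.052 m and value of joint pawl above 0.3 rad), for 0.1 s.
3. the lever has pushed the disc up by at least 13 mm in its well, and no finger has hold of it (value of joint ejector_lever above 0.29 rad and z of red_disc_centre in the frame of die_well between 0.002 and 0.01 m and horizontal distance between red_disc_centre and die_well below 0.005 m and contact force between the fingers and red_disc below 0.05 N), for 0.2 s.
4. the raised disc is gripped and lifted clear of the die (z of red_disc_centre in the frame of die_well above 0.02 m and contact force between the fingers and red_disc above 0.5 N), for 0.1 s.
At the end, for the whole second after the job is handed in: The terracotta disc lies flat on the bat, pattern up, at rest, its centre within 10 mm of the centre of the empty ring; each pale disc is within 10 mm of where it stood; the clamp bar is still at least 50 mm back (horizontal distance between red_disc_centre and empty_ring below 0.01 m and z of red_disc_centre in the frame of empty_ring between 0.008 and 0.014 m and angle between red_disc_centre's own z axis and vertical below 0.1 rad and linear speed of red_disc below 0.02 m/s and distance of each of pale_disc_a_centre, pale_disc_b_centre from where it was at the start of the episode below 0.01 m and value of joint clamp_bar above 0.05 m); the robot touches nothing.
It fails at once if the disc is dropped (moves faster than 0.6 m/s while no finger touches it) (linear speed of red_disc above 0.6 m/s and contact force between the fingers and red_disc below 0.05 N).
It fails at once if a pale disc is shifted by more than 12 mm (distance of any of pale_disc_a_centre, pale_disc_b_centre from where it was at the start of the episode above 0.012 m).
It fails at once if a thing standing round about is moved by more than 30 mm or knocked over (distance of any of red_bottle, blue_bottle, tan_bottle, black_figure, small_pot, tape_roll, kidney, stick from where it was at the start of the episode above 0.03 m or angle between any of red_bottle, blue_bottle, tan_bottle, black_figure's own z axis and vertical above 0.5 rad).
It also fails if it takes over 67 s, if anything falls off the work surface, if the arm or the gripper's body presses on something with over 40 N, if the wrist force passes 120 N, or if a joint passes its speed limit or range.

### The arm

A 6-joint arm with a two-finger parallel gripper is mounted at the origin on a cart in front of the work surface, level with it; the furniture and walls round the work are solid. World frame = base frame: x ahead of the robot, y to its left, z up, the work surface at z = 0. Lengths are in m, angles in rad, forces in N, time in s.
With the tool pointing down it reaches from about 0.35 to 0.85 m from the base axis. Payload 8.1 kg.
Tool frame: the origin (TCP) lies midway between the tips of the shut fingers; the grasp point (between the pads) lies 19 mm behind it (robot.grip_point_offset is the distance from the TCP to the grasp point, in m); z points along the fingers, y is the line along which they close (so a half turn about z gives the same grasp; the last joint's range is limited). The gripper opens to 93 mm and grips with 3 to 60 N. Pads are 15 mm wide; open, the fingers measure 128 mm over their backs; the gripper's body (75 mm by 188 mm) begins 65 mm behind the grasp point.
Start: joints at [1.116, 0.13, 1.488, -0, 1.523, -0.085], TCP at [0.217, 0.559, 0.219] pointing down, gripper open.
Joint ranges: [-2.96, 2.96], [-0.89, 2.26], [0.02, 2.5], [-1.34, 4.48], [0, 2.73], [-2.66, 2.66]. Speed limits (rad/s): [2.39, 2.39, 2.79, 3.14, 3.14, 3.14].

### API

Orientations are given as a rotation vector (axis times angle).
In Python, from plant import robot, read_camera, job gives the robot as it stands.
- The arm moves only by the shell command python3 -m inch 'ROWS' [FORCE]. ROWS is JSON, one flat list of numbers, 5 for each row, row after row: the shift along the world's x, y, z in mm, then the turn about the world's z in degrees, then the opening in per cent of the stroke, from 0 (shut) to 100 (fully open). In form: [dx, dy, dz, yaw, hand, dx, dy, dz, yaw, hand, ...]. A call has 1 to 10 rows; each row is the pose to reach, as a shift and turn from the pose commanded when the call began; what a row does not reach only later rows make up. A row lasts 1/12 s, in which the tool goes at most 41.7 mm and 7.16 degrees, less where a joint would pass 70% of its speed; a pose out of reach is approached as far as the arm can. A call with a gripper value outside its range is refused whole. The fingers move at their own pace and stop on an object; FORCE is the grip in N (left out, the last holds). Time passes only in rows, so rows that repeat a pose let the fingers close. It gives the time, the measured TCP pose, the force, the opening and the grip force at its end, in the units of the state.
- robot.read_state(): the state, without advancing time (a new reading comes with each control period).
- read_camera(name): name is "scene" or "top"; returns a dict with "image" (420x560x3 uint8, blue, green, red), "K" (3x3 intrinsics, pixels), "D" ([k1, k2, p1, p2, k3] as OpenCV has them; the pictures are not rectified), "extrinsics" (4x4, takes a point from world to camera coordinates). Camera axes: x right, y down, z forward; pixel columns grow to the right and rows downward; lengths in m; the calibration is good to about 2 mm. A picture is of the moment at which its call begins. There is no depth.
- job.close_job(): hands the job in; it is judged then, once.
The state is a dict: "t": time; "q": joint angles; "dq": joint speeds; "joint_torque": joint torques, N m; "tool_pos": TCP position; "orientation": TCP orientation; "force": force on the tool from outside, world axes, zero at the start; "wrist_torque": the same for the moment, N m; "opening": finger opening in m; "gripper_force": force on a finger pad.
Only numpy, scipy, OpenCV 4.12 (cv2) and the standard library are available. Lean on these libraries where they do the work, as an engineer would, in place of code of your own. Each camera call takes 0.05 s, during which the arm holds its last target. There are 200 camera calls.

## Working session

There is one attempt and no reset: what is moved stays moved. The work goes in short steps, Python scripts to look and compute and a shell command to move; the robot and the scene stay as the last step left them, time stands still between calls to the robot, and variables do not carry over. Pictures are saved under pics/ and viewed, at most 10 in all, crops included, and the job is handed in when it is done.

```bash
ls; mkdir -p pics
cat > h.py <<'E'
import numpy as np, cv2
from plant import robot, read_camera, job
def cam(n):
    c=read_camera(n); return c
def ray(c,uv):
    K=np.array(c["K"]);D=np.array(c["D"]);E=np.array(c["extrinsics"])
    p=cv2.undistortPoints(np.array([[uv]],float),K,D)[0,0]
    R,t=E[:3,:3],E[:3,3]
    return -R.T@t, R.T@np.array([p[0],p[1],1.])
def plane(c,uv,z):
    o,d=ray(c,uv); return o+d*(z-o[2])/d[2]
def proj(c,P):
    E=np.array(c["extrinsics"]);r,_=cv2.Rodrigues(E[:3,:3])
    return cv2.projectPoints(np.array(P,float).reshape(-1,1,3),r,E[:3,3],np.array(c["K"]),np.array(c["D"]))[0][:,0]
E
python3 - <<'E'
from h import *
for n in("scene","top"):
    c=cam(n);cv2.imwrite(f"pics/{n}0.png",c["image"]);np.save(f"{n}0.npy",c,allow_pickle=True)
    o,_=ray(c,(280,210));print(n,o,c["K"],plane(c,(280,210),0))
print(robot.read_state())
E
```

```text
pics
scene [ 0.1681751  -0.8665516   0.71004862] [[389.61351338   0.         277.28918938]
 [  0.         389.61351338 208.9795626 ]
 [  0.           0.           1.        ]] [0.62369831 0.06139181 0.        ]
top [ 0.4891527  -0.01496323  1.21015258] [[441.50038883   0.         283.97562909]
 [  0.         441.50038883 207.23176484]
 [  0.           0.           1.        ]] [ 0.58859786 -0.02584806  0.        ]
{'t': 0.1, 'q': array([ 1.11562020e+00,  1.31064209e-01,  1.48916518e+00,  2.08550907e-05,
        1.52299368e+00, -8.53923064e-02]), 'dq': array([ 0.00047754, -0.00033237, -0.00335875,  0.00015484, -0.00022847,
        0.00035841]), 'joint_torque': array([ 1.29600747e-03, -5.61338389e+01, -4.93097126e+01,  7.69800693e-02,
        2.91080395e-02, -4.44996078e-05]), 'tool_pos': array([0.21659222, 0.55899904, 0.217708  ]), 'orientation': array([-5.77468963e-01, -3.08759887e+00,  2.45896951e-03]), 'force': array([-0.33622196,  0.37566883, -0.84622647]), 'wrist_torque': array([-0.01210334,  0.01539848, -0.04518311]), 'gripper_force': 0.0, 'opening': 0.09307122290008216}
```

View pics/scene0.png

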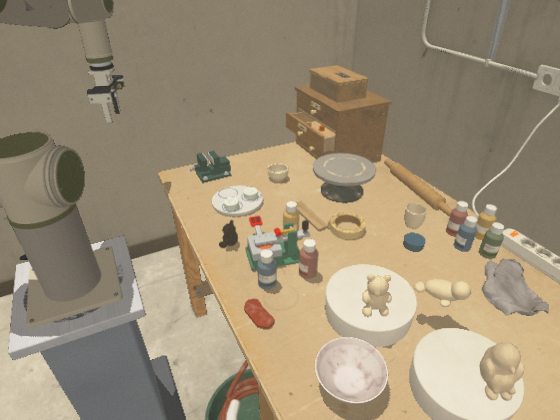

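View pics/top0.png

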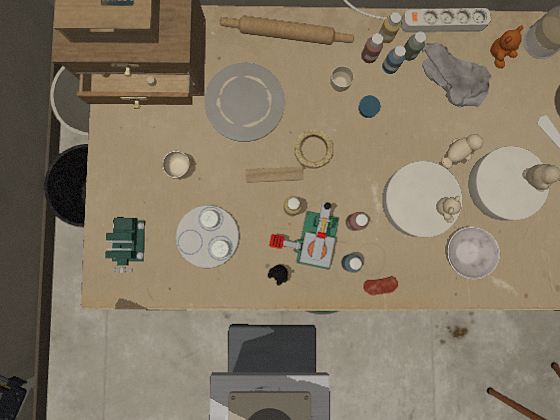

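The pictures show the die at top (317,250) with black bar knob at (328,206), lever pad (277,241), bear (279,273), bat (207,237) with the empty ring at about (190,242), and bottles at (293,205), (358,221) and (352,262). I'll zoom in and measure.

Run:
```python
from h import *
t=np.load("top0.npy",allow_pickle=True).item();s=np.load("scene0.npy",allow_pickle=True).item()
a=cv2.resize(t["image"][190:295,255:375],None,fx=5,fy=5,interpolation=cv2.INTER_CUBIC)
cv2.imwrite("pics/tz.png",a)
a=cv2.resize(s["image"][180:300,210:335],None,fx=5,fy=5,interpolation=cv2.INTER_CUBIC)
cv2.imwrite("pics/sz.png",a)
def blobs(c,name,z,lo,hi,box,minA=6):
    h=cv2.cvtColor(c["image"],cv2.COLOR_BGR2HSV)
    m=cv2.inRange(h,np.array(lo),np.array(hi))
    if lo[0]==0: m|=cv2.inRange(h,np.array([172,lo[1],lo[2]]),np.array([180,hi[1],hi[2]]))
    k=np.zeros_like(m);x0,y0,x1,y1=box;k[y0:y1,x0:x1]=m[y0:y1,x0:x1]
    n,l,st,ce=cv2.connectedComponentsWithStats(k)
    for i in range(1,n):
        if st[i,4]>=minA: print(name,st[i],ce[i].round(1),plane(c,ce[i],z).round(4))
blobs(t,"red",.05,(0,150,120),(8,255,255),(255,190,375,275))
blobs(t,"terra",.052,(5,60,100),(18,200,255),(295,230,340,268))
blobs(t,"white",.104,(0,0,190),(180,40,255),(280,190,375,275))
blobs(t,"black",.099,(0,0,0),(180,255,45),(260,195,345,290))
blobs(t,"green",.03,(60,60,30),(90,255,200),(290,195,350,275))
blobs(t,"bluering",.014,(100,50,60),(125,255,255),(170,200,245,275))
blobs(t,"bat",.014,(0,0,150),(180,70,255),(170,200,245,275))
```

```text
red [317 232   9   7  42] [321.1 234.8] [ 0.5199 -0.134   0.05  ]
red [269 234  15  15 137] [276.2 240.9] [ 0.5031 -0.0159  0.05  ]
terra [295 230   7  10  35] [298.  234.8] [ 0.5195 -0.0729  0.052 ]
terra [337 230   3   4   8] [337.6 231.4] [ 0.5291 -0.1772  0.052 ]
terra [335 238   5   8  19] [337.4 241.5] [ 0.5025 -0.1764  0.052 ]
terra [308 241   7  15  58] [310.6 248.2] [ 0.4846 -0.106   0.052 ]
terra [321 246   6  12  42] [323.6 251.2] [ 0.477  -0.1403  0.052 ]
terra [335 246   3   4   6] [335.8 247.5] [ 0.4868 -0.1723  0.052 ]
terra [295 252   3   5   8] [295.6 254.2] [ 0.4687 -0.0669  0.052 ]
terra [330 253  10  15  47] [334.4 261.8] [ 0.4496 -0.1684  0.052 ]
terra [337 253   3   7  12] [338.1 255.1] [ 0.4671 -0.1781  0.052 ]
terra [295 264   4   4   7] [296.4 266. ] [ 0.4382 -0.0692  0.052 ]
terra [299 264  18   4  26] [307.2 266. ] [ 0.4384 -0.0972  0.052 ]
white [289 199  10  10  68] [292.8 203.7] [ 0.5961 -0.0571  0.104 ]
white [357 215  10  11  76] [361.  219.8] [ 0.5568 -0.2291  0.104 ]
white [350 258  11  11  74] [354.7 263.3] [ 0.4479 -0.2122  0.104 ]
black [324 203   7   6  33] [327.1 205.5] [ 0.5929 -0.1442  0.099 ]
black [268 265  20  20 262] [278.5 273.6] [ 0.4214 -0.0223  0.099 ]
green [296 212  24  35 301] [309.6 224.5] [ 0.5477 -0.105   0.03  ]
green [326 216  12  22 172] [331.8 226.7] [ 0.5422 -0.1647  0.03  ]
green [294 248   8  12  38] [298.1 253. ] [ 0.4717 -0.0745  0.03  ]
green [299 262  28   7  35] [312.6 264.7] [ 0.441  -0.1132  0.03  ]
bat [ 175  205   63   63 2923] [205.6 236.2] [0.5151 0.1746 0.014 ]
```

View pics/tz.png

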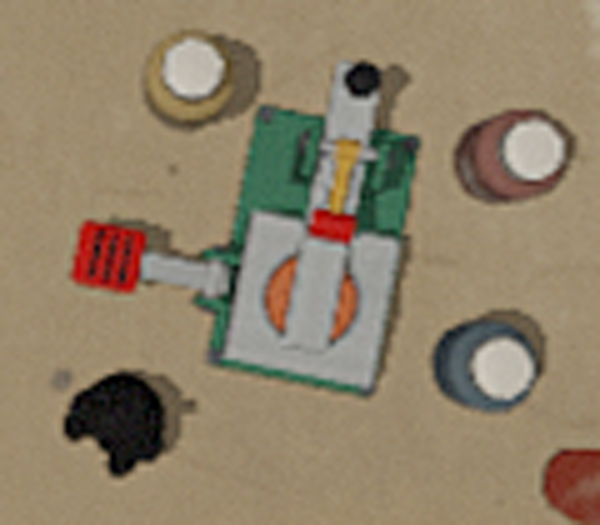

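View pics/sz.png

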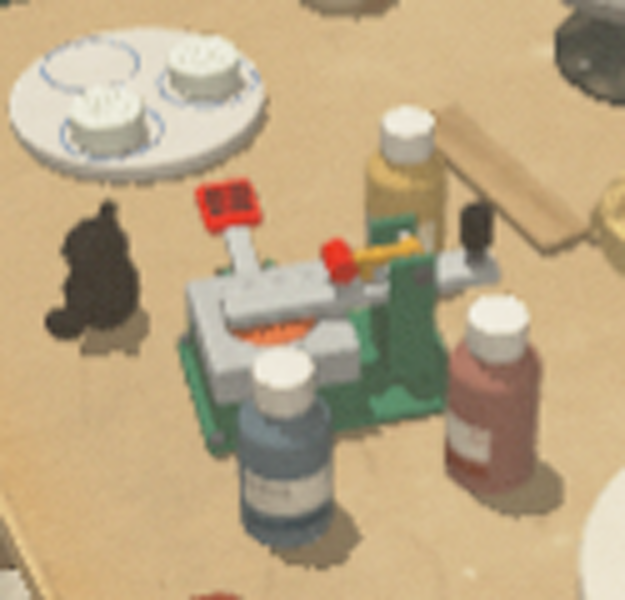

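The zooms show the well centre at crop (311,299), pawl knob (333,226), bar knob (363,78), pad (109,257) and the three bottles clear of the die. Next I'll fit the die pose and find the empty ring.

Run:
```python
from h import *
t=np.load("top0.npy",allow_pickle=True).item();s=np.load("scene0.npy",allow_pickle=True).item()
T=lambda u,v:((u+.5)/5-.5+255,(v+.5)/5-.5+190)
S=lambda u,v:((u+.5)/5-.5+210,(v+.5)/5-.5+180)
obs=[("well",T(311,299),.052,(0,0)),("pawl",T(333,226),.086,(.038,0)),("bar",T(363,78),.099,(.114,0)),("pad",T(109,257),.051,(0,.107)),
("pTL",T(253,212),.052,(.039,.039)),("pTR",T(407,238),.052,(.039,-.039)),("pBL",T(222,358),.052,(-.039,.039))]
W=np.array([plane(t,o[1],o[2])[:2] for o in obs]);M=np.array([o[3] for o in obs])
mc,wc=M.mean(0),W.mean(0);H=(M-mc).T@(W-wc)
th=np.arctan2(H[0,1]-H[1,0],H[0,0]+H[1,1]);R=np.array([[np.cos(th),-np.sin(th)],[np.sin(th),np.cos(th)]])
p=wc-R@mc;print("well",p,"yaw deg",np.degrees(th));print((W-(M@R.T+p)).round(4))
for n,uv,z,m in[("pawl",S(340,260),.079,(.038,0)),("bar",S(477,203),.099,(.114,0)),("pad",S(229,206),.051,(0,.107))]:
    print("scene",n,plane(s,uv,z)[:2].round(4),(R@np.array(m)+p).round(4))
for n,m in[("pawl",(.038,0)),("bar",(.114,0)),("barback",(.172,0)),("pad",(0,.107))]: print(n,(R@np.array(m)+p).round(4))
# bat
g=t["image"];h=cv2.cvtColor(g,cv2.COLOR_BGR2HSV)
m=cv2.inRange(h,(0,0,150),(180,70,255));m[:200]=0;m[275:]=0;m[:,:170]=0;m[:,245:]=0
c=max(cv2.findContours(m,0,1)[0],key=cv2.contourArea);e=cv2.fitEllipse(c);print("bat",e,plane(t,e[0],.012))
b=g.astype(int);rb=(b[:,:,0]-b[:,:,2]);mm=((rb>0)&(m>0)).astype(np.uint8);ys,xs=np.nonzero(mm);print(len(xs),np.median(rb[m>0]))
C=plane(t,e[0],.013)[:2]
P=np.array([plane(t,(x,y),.014)[:2] for x,y in zip(xs,ys)])
d=np.linalg.norm(P-C,axis=1);print("hist",np.histogram(d,10))
cv2.imwrite("pics/bat.png",np.hstack([cv2.resize(g[200:272,170:242],None,fx=5,fy=5,interpolation=cv2.INTER_CUBIC),cv2.resize(cv2.merge([mm*255]*3)[200:272,170:242],None,fx=5,fy=5,interpolation=0)]))
```

```text
well [ 0.48181616 -0.12292046] yaw deg -11.178924559047529
[[-0.0002  0.0006]
 [-0.0002 -0.0001]
 [-0.0001  0.0006]
 [ 0.0004  0.0014]
 [-0.0007  0.0003]
 [ 0.0013 -0.0041]
 [-0.0004  0.0013]]
scene pawl [ 0.5225 -0.1295] [ 0.5191 -0.1303]
scene bar [ 0.5983 -0.1412] [ 0.5937 -0.145 ]
scene pad [ 0.5035 -0.0224] [ 0.5026 -0.018 ]
pawl [ 0.5191 -0.1303]
bar [ 0.5937 -0.145 ]
barback [ 0.6506 -0.1563]
pad [ 0.5026 -0.018 ]
bat ((206.26663208007812, 236.0695343017578), (61.64632034301758, 62.1510124206543), 33.67385482788086) [0.51545775 0.17302641 0.012     ]
251 -16.0
hist (array([21, 19, 17, 16, 19, 20, 20, 28, 34, 57]), array([0.01240251, 0.01943402, 0.02646554, 0.03349706, 0.04052858,
       0.04756009, 0.05459161, 0.06162313, 0.06865465, 0.07568617,
       0.08271768]))
```

View pics/bat.png

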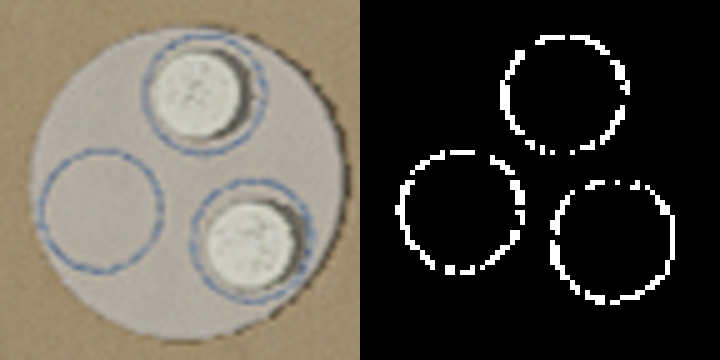

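The empty blue ring is centred at crop (101,211), which is pixel (189.8,241.8), or about (0.500, 0.218). I'll start moving now, crossing at height to above the pawl knob.

```bash
python3 -m inch '[38,-86,0,2,45, 76,-172,0,4,45, 114,-258,0,6,45, 151,-345,0,8,45, 189,-431,0,10,45, 227,-517,0,10,45, 265,-603,0,10,45, 302,-689,0,10,45, 302,-689,0,10,45, 302,-689,0,10,45]' 20
cat >> h.py <<'E'
def st():
    s=robot.read_state();R=cv2.Rodrigues(np.array(s["orientation"]))[0]
    a=np.degrees(np.arctan2(R[1,1],R[0,1]))%180
    print("t",round(s["t"],2),"tcp",np.round(s["tool_pos"]*1000,1),"close",round(a,2),"tilt",round(np.degrees(np.arccos(-R[2,2])),2),"F",np.round(s["force"],1),"open",round(s["opening"]*1000,1),"grip",round(s["gripper_force"],1),"dq",np.abs(s["dq"]).max().round(3))
E
python3 -c "
from h import *
st()
t=np.load('top0.npy',allow_pickle=True).item()
print(plane(t,(189.8,241.8),.014))"
```

```text
t: 0.93
tool_pos: [0.3844, 0.176, 0.2185]
orientation: [0.306, 3.127, 0.0]
force: [0.7, 0.8, -0.4]
opening: 0.0418
gripper_force: 0.0
t 0.93 tcp [384.4 176.  218.5] close 78.83 tilt 0.01 F [ 0.7  0.8 -0.4] open 41.8 grip 0.0 dq 1.188
[0.49970855 0.21665854 0.014     ]
```

```bash
python3 -m inch '[17,-38,0,0,45, 34,-76,0,0,45, 51,-114,0,0,45, 67,-153,0,0,45, 84,-191,0,0,45, 101,-229,0,0,45, 118,-267,0,0,45, 135,-306,0,0,45, 135,-306,0,0,45, 135,-306,0,0,45]' >/dev/null
python3 -c "
from h import *
st()"
```

```text
t 1.77 tcp [ 519.  -130.   217.4] close 78.61 tilt 0.13 F [ 0.5  1.  -0.6] open 42.4 grip 0.0 dq 0.052
```

```bash
python3 -m inch '[0,0,-40,0,45, 0,0,-80,0,45, 0,0,-115,0,45, 0,0,-130,0,45, 0,0,-140,0,45, 0,0,-145,0,45, 0,0,-145,0,45, 0,0,-145,0,45]' >/dev/null
python3 - <<'E'
from h import *
st()
s=cam("scene");t=cam("top")
a=cv2.resize(s["image"][180:290,220:330],None,fx=5,fy=5,interpolation=cv2.INTER_CUBIC)
cv2.imwrite("pics/p1.png",a)
E
```

```text
t 2.43 tcp [ 520.3 -127.9   75.2] close 78.84 tilt 0.12 F [-0.8  0.  -0.2] open 41.7 grip 0.0 dq 0.015
```

View pics/p1.png

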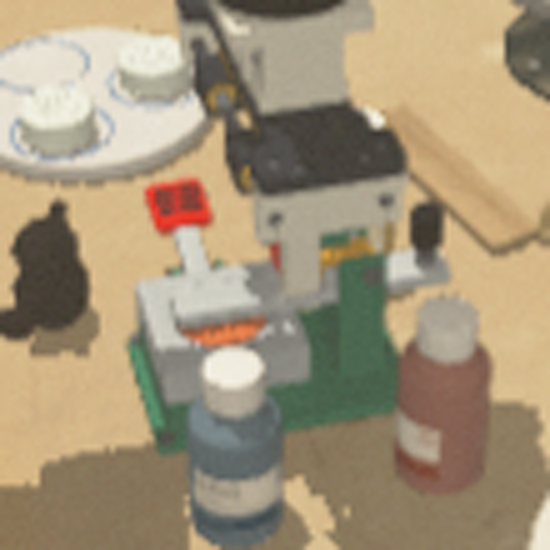

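The fingers straddle the knob (its red shows at crop (278,255), just left of the near finger), clear of bar and cheeks. Closing.

```bash
python3 -m inch '[0,0,-1,0,10, 0,0,-1,0,10, 0,0,-1,0,10, 0,0,-1,0,10, 0,0,-1,0,10, 0,0,-1,0,10]' 20 >/dev/null
python3 -c "
from h import *
st()"
```

```text
t 3.03 tcp [ 519.4 -128.8   73. ] close 78.8 tilt 0.07 F [-1.8 -4.4  1.4] open 21.9 grip 20.0 dq 0.002
```

```bash
python3 -m inch '[0.2,0,4,0,10, 0.8,-0.2,8,0,10, 1.8,-0.3,12,0,10, 3.1,-0.6,16,0,10, 4.9,-1,20,0,10, 7,-1.4,23,0,10, 9.2,-1.8,26,0,10, 9.2,-1.8,26,0,10, 9.2,-1.8,26,0,10]' >/dev/null
python3 -c "
from h import *
st()"
```

```text
t 3.78 tcp [ 526.9 -130.3   97.8] close 78.79 tilt 0.21 F [-5.9 -4.9  1.2] open 21.6 grip 20.0 dq 0.002
```

```bash
python3 -m inch '[0,0,0,0,45, 0,0,0,0,45, 0,0,0,0,45, 0,0,25,0,45, 0,0,50,0,45, 34,-7,60,0,45, 67,-13,60,0,45, 67,-13,60,0,45, 67,-13,60,0,45]' >/dev/null
python3 - <<'E'
from h import *
st()
for n in("top","scene"):
    c=cam(n);h=cv2.cvtColor(c["image"],cv2.COLOR_BGR2HSV)
    m=cv2.inRange(h,(0,150,100),(8,255,255))|cv2.inRange(h,(172,150,100),(180,255,255))
    n_,l,s,ce=cv2.connectedComponentsWithStats(m)
    for i in range(1,n_):
        if s[i,4]>8 and 220<ce[i][0]<340 and 190<ce[i][1]<270: print(n,s[i],ce[i].round(1))
    d=proj(c,[[.5191+.0094*.981,-.1303-.0094*.194,.079+.0258],[.5191,-.1303,.079]]);print("expected lifted/down",d.round(1))
    cv2.imwrite(f"pics/l_{n}.png",cv2.resize(c["image"][180:290,220:350],None,fx=5,fy=5,interpolation=cv2.INTER_CUBIC))
E
```

```text
t 4.53 tcp [ 596.3 -142.6  157.5] close 78.84 tilt 0.09 F [ 0.  -0.5  0. ] open 41.7 grip 0.0 dq 0.056
top [318 230  10   6  46] [322.4 232.6]
top [269 234  15  15 143] [276.2 240.9]
expected lifted/down [[322.6 230.9]
 [320.9 234.8]]
scene [249 216  13  11  94] [255.1 220.5]
scene [276 222   7   9  43] [279.1 226.2]
expected lifted/down [[280.  223.7]
 [276.6 232.1]]
```

View pics/l_scene.png

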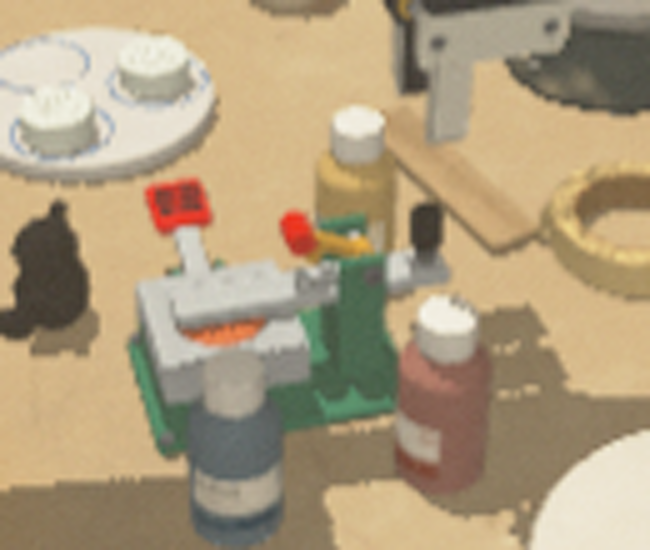

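The pawl is up, with its knob at scene pixel (279,226), but that is only about 0.45 rad, so the pads slipped a little. I'll regrip lower and lift further for margin.

```bash
python3 -m inch '[-36,6,0,0,45, -72,11,0,0,45, -72,11,-20,0,45, -72,11,-45,0,45, -72,11,-60,0,45, -72,11,-70,0,45, -72,11,-70,0,45, -72,11,-70,0,10, -72,11,-70,0,10, -72,11,-70,0,10]' 35 >/dev/null
python3 -m inch '[0,0,0,0,10, 0.6,0,2,0,10, 1.5,-0.3,5,0,10, 3,-0.6,8,0,10, 4.8,-1,11,0,10, 6.8,-1.4,14,0,10, 6.8,-1.4,14,0,10, 6.8,-1.4,14,0,10]' >/dev/null
python3 -c "
from h import *
st()"
python3 -m inch '[0,0,0,0,45, 0,0,0,0,45, 0,0,0,0,45, 0,0,25,0,45, 0,0,50,0,45, 33,-6,58,0,45, 66,-12,58,0,45, 66,-12,58,0,45, 66,-12,58,0,45]' >/dev/null
python3 - <<'E'
from h import *
st()
for n in("top","scene"):
    c=cam(n);h=cv2.cvtColor(c["image"],cv2.COLOR_BGR2HSV)
    m=cv2.inRange(h,(0,150,100),(8,255,255))|cv2.inRange(h,(172,150,100),(180,255,255))
    n_,l,s,ce=cv2.connectedComponentsWithStats(m)
    for i in range(1,n_):
        if s[i,4]>8 and 220<ce[i][0]<340 and 190<ce[i][1]<270: print(n,s[i],ce[i].round(1))
E
```

```text
t 6.13 tcp [ 529.9 -131.5  101.6] close 78.85 tilt 0.2 F [ 2.6  5.9 -7.6] open 21.4 grip 35.0 dq 0.003
t 6.88 tcp [ 597.2 -145.7  160.1] close 78.81 tilt 0.04 F [ 0.3  0.  -1. ] open 41.3 grip 0.0 dq 0.055
top [319 228   9   7  47] [323.  230.8]
top [269 234  15  15 145] [276.2 241. ]
scene [249 216  13  11  93] [255.1 220.6]
scene [278 220   7   9  44] [280.8 223.8]
```

Now about 0.7 rad. Next, down onto the bar knob and grip it.

```bash
python3 -m inch '[-2,1,-35,0,45, -2,1,-60,0,45, -2,1,-75,0,45, -2,1,-83,0,45, -2,1,-87,0,45, -2,1,-87,0,45, -2,1,-87,0,10, -2,1,-87,0,10, -2,1,-87,0,10, -2,1,-87,0,10]' 30 >/dev/null
python3 -c "
from h import *
st()"
```

```text
t 7.82 tcp [ 595.  -144.5   74.8] close 78.81 tilt 0.1 F [0.3 0.5 0.6] open 19.7 grip 0.0 dq 0.005
```

```bash
python3 -m inch '[0,0,0,0,5, 0,0,0,0,5]' >/dev/null
python3 -c "
from h import *
st()"
python3 -m inch '[6,-1.2,0,0,5, 13,-2.5,0,0,5, 20,-3.9,0,0,5, 27,-5.3,0,0,5, 34,-6.7,0,0,5, 41,-8.1,0,0,5, 48,-9.5,0,0,5, 54,-10.7,0,0,5, 58,-11.5,0,0,5, 58,-11.5,0,0,5]' >/dev/null
python3 -c "
from h import *
st()"
```

```text
t 7.98 tcp [ 595.  -144.2   74.6] close 78.82 tilt 0.09 F [0.5 1.4 3.8] open 17.2 grip 30.0 dq 0.003
t 8.82 tcp [ 652.  -155.6   74.5] close 78.82 tilt 0.12 F [-7.4  3.5  9.5] open 17.9 grip 30.0 dq 0.015
```

The bar has moved 58 mm. Releasing and going over the lever pad with fingers shut.

```bash
python3 -m inch '[0,0,0,0,45, 0,0,0,0,45, 0,0,0,0,45, 0,0,35,0,45, 0,0,70,0,45, -28,26,85,0,0, -56,54,85,0,0, -84,80,85,0,0, -112,107,85,0,0, -149,142,85,0,0]' >/dev/null
python3 -m inch '[0,0,0,0,0, 0,0,0,0,0, 0,0,0,0,0]'>/dev/null
python3 - <<'E'
from h import *
st()
t=np.load('top0.npy',allow_pickle=True).item()
for n in("top","scene"):
    c=cam(n);h=cv2.cvtColor(c["image"],cv2.COLOR_BGR2HSV)
    m=cv2.inRange(h,(0,150,100),(8,255,255))|cv2.inRange(h,(172,150,100),(180,255,255))
    n_,l,s,ce=cv2.connectedComponentsWithStats(m)
    for i in range(1,n_):
        if s[i,4]>8 and 220<ce[i][0]<340 and 190<ce[i][1]<270: print(n,s[i],ce[i].round(1))
    m=cv2.inRange(h,(5,60,100),(18,200,255));m[:, :300]=0;m[:,334:]=0;m[:238]=0;m[262:]=0
    if n=="top":
        ys,xs=np.nonzero(m);print(plane(c,(xs.mean(),ys.mean()),.052),len(xs),proj(c,[[.4818,-.1229,.052]]))
    cv2.imwrite(f"pics/m_{n}.png",cv2.resize(c["image"][180:290,220:350],None,fx=5,fy=5,interpolation=cv2.INTER_CUBIC))
E
```

```text
t 9.9 tcp [510.5 -20.2 159.1] close 78.85 tilt 0.09 F [ 0.5 -0.8  1.3] open 0.1 grip 0.0 dq 0.036
[ 0.47470315 -0.14580995  0.052     ] 29 [[317.0146925  249.33113374]]
scene [249 216  13  11  81] [254.4 221.1]
scene [278 220   7   9  43] [280.9 223.8]
```

View pics/m_scene.png

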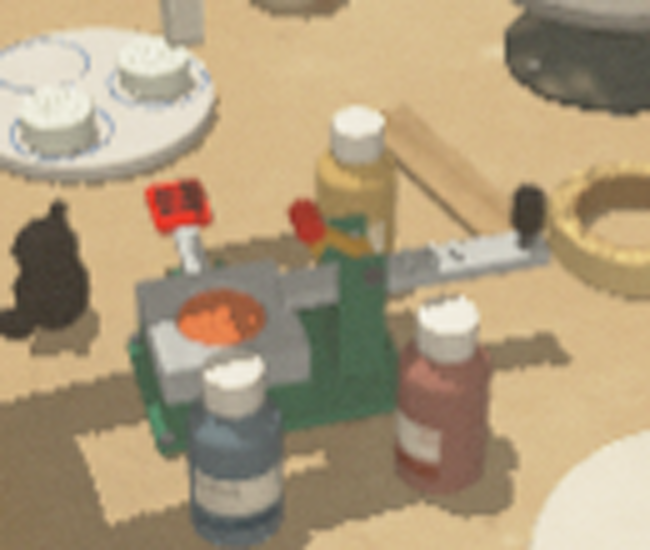

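The bar is back, with the disc fully uncovered at crop (220,318) and the pawl still up. Descending onto the pad.

```bash
python3 -m inch '[-7,6,-30,0,0, -7,6,-60,0,0, -7,6,-85,0,0, -7,6,-100,0,0, -7,6,-106,0,0, -7,6,-110,0,0, -7,6,-114,0,0, -7,6,-117,0,0, -7,6,-120,0,0, -7,6,-120,0,0]' >/dev/null
python3 -c "
from h import *
st()"
```

```text
t 10.83 tcp [504.3 -14.3  39.7] close 78.78 tilt 0.08 F [-0.  -0.7  0.5] open 0.3 grip 0.1 dq 0.018
```

```bash
python3 -m inch '[0,0,-2,0,0, 0,0,-4,0,0, 0,0,-6,0,0]' >/dev/null
python3 -c "
from h import *
st()"
python3 -m inch '[0,0,-1,0,0, 0,0,-2,0,0, 0,0,-3,0,0]' >/dev/null
python3 -c "
from h import *
st()"
```

```text
t 11.08 tcp [504.7 -14.3  34.3] close 78.78 tilt 0.14 F [-2.2  3.3  6.6] open 0.4 grip 3.5 dq 0.047
t 11.33 tcp [505.  -14.4  32.3] close 78.79 tilt 0.14 F [-9.3  3.9 24.2] open 0.6 grip 12.2 dq 0.007
```

```bash
python3 -m inch '[0,0,-1,0,0, 0,0,-2,0,0, 0,0,-2,0,0]' >/dev/null
python3 -c "
from h import *
st()"
python3 -m inch '[0,0,15,0,0, 0,0,45,0,0, 0,0,85,0,0, 0,0,120,0,75, 0,0,120,0,75]' >/dev/null
python3 - <<'E'
from h import *
st()
for n in("top","scene"):
    c=cam(n);cv2.imwrite(f"pics/n_{n}.png",cv2.resize(c["image"][180:290,220:350],None,fx=5,fy=5,interpolation=cv2.INTER_CUBIC))
E
```

```text
t 11.58 tcp [505.2 -14.4  31.9] close 78.8 tilt 0.14 F [-14.7   5.4  33. ] open 0.6 grip 16.4 dq 0.003
t 12.0 tcp [508.7 -15.4 157.2] close 78.78 tilt 0.8 F [ 0.9 -0.5  0.6] open 9.3 grip 0.0 dq 0.106
```

View pics/n_scene.png

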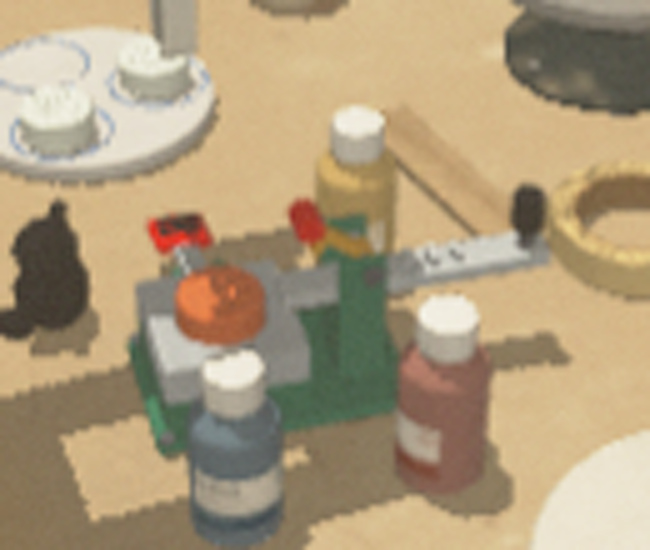

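The disc is raised at crop (220,303) and the pad is down at (180,232). Now above the disc.

```bash
python3 -m inch '[-8,-36,0,0,75, -15,-72,0,0,75, -22,-108,0,0,75, -22,-108,0,0,75, -22,-108,0,0,75, -22,-108,0,0,75, -22,-108,0,0,75]' >/dev/null
python3 -c "
from h import *
st()"
```

```text
t 12.68 tcp [ 480.8 -121.2  146.8] close 78.85 tilt 0.08 F [-0.9  0.2  0.6] open 64.1 grip 0.0 dq 0.013
```

```bash
python3 -m inch '[1,-1.5,-30,0,75, 1,-1.5,-55,0,75, 1,-1.5,-75,0,75, 1,-1.5,-85,0,75, 1,-1.5,-91,0,75, 1,-1.5,-91,0,75, 1,-1.5,-91,0,75]' >/dev/null
python3 -c "
from h import *
st()"
python3 -m inch '[0,0,0,0,45, 0,0,0,0,45, 0,0,0,0,45, 0,0,0,0,45, 0,0,0,0,45, 0,0,0,0,45]' 20 >/dev/null
python3 -c "
from h import *
st()"
```

```text
t 13.27 tcp [ 482.6 -123.4   57.4] close 78.86 tilt 0.04 F [ 0.2 -0.   0. ] open 69.8 grip 0.0 dq 0.015
t 13.77 tcp [ 482.8 -123.    57.5] close 78.81 tilt 0.12 F [0.1 5.8 3.7] open 47.3 grip 20.0 dq 0.002
```

```bash
python3 -m inch '[0,0,3,0,40, 0,0,8,0,40, 0,0,15,0,40, 0,0,25,0,40, 0,0,40,0,40, 0,0,60,0,40, 0,0,75,0,40, 0,0,75,0,40]' >/dev/null
python3 -c "
from h import *
st()"
```

```text
t 14.43 tcp [ 484.4 -124.9  136.4] close 78.8 tilt 0.39 F [ 0.7 -0.4 -0.7] open 47.7 grip 20.0 dq 0.062
```

```bash
python3 -m inch '[1,17,0,0,40, 3,50,0,0,40, 5,85,0,0,40, 7,120,0,0,40, 8,155,0,0,40, 10,190,0,0,40, 12,225,0,0,40, 13,260,0,0,40, 15,290,0,0,40, 16,310,0,0,40]' >/dev/null
python3 -m inch '[0,15,0,0,40, 1,25,0,0,40, 1,29,0,0,40, 1,29,0,0,40, 1,29,0,0,40, 1,29,0,0,40]' >/dev/null
python3 - <<'E'
from h import *
st()
for n in("top","scene"):
    c=cam(n);cv2.imwrite(f"pics/o_{n}.png",cv2.resize(c["image"][165:275,170:310],None,fx=5,fy=5,interpolation=cv2.INTER_CUBIC))
E
```

```text
t 15.77 tcp [499.1 214.3 131.5] close 78.76 tilt 0.03 F [-0.5 -0.7 -0.3] open 47.5 grip 20.0 dq 0.004
```

```bash
python3 -m inch '[0.5,2,-25,0,40, 0.5,2,-50,0,40, 0.5,2,-70,0,40, 0.5,2,-85,0,40, 0.5,2,-95,0,40, 0.5,2,-100,0,40, 0.5,2,-102,0,40, 0.5,2,-102,0,40]' >/dev/null
python3 -c "
from h import *
st()"
python3 -m inch '[0,0,-1,0,40, 0,0,-2,0,40, 0,0,-3,0,40, 0,0,-3,0,40]' >/dev/null
python3 - <<'E'
from h import *
st()
c=cam("scene");cv2.imwrite("pics/q.png",cv2.resize(c["image"][165:255,195:305],None,fx=6,fy=6,interpolation=cv2.INTER_CUBIC))
E
```

```text
t 16.53 tcp [499.9 217.3  30. ] close 78.8 tilt 0.02 F [-0.1  0.4  0.1] open 47.5 grip 20.0 dq 0.015
t 16.87 tcp [499.8 217.5  27. ] close 78.82 tilt 0.04 F [ 0.3 -0.5 -0.9] open 47.6 grip 20.0 dq 0.003
```

```bash
python3 -m inch '[0,0,-0.7,0,40, 0,0,-1.4,0,40, 0,0,-1.4,0,40]' >/dev/null
python3 -c "
from h import *
st()"
python3 -m inch '[0,0,-0.7,0,40, 0,0,-1.4,0,40, 0,0,-1.4,0,40]' >/dev/null
python3 - <<'E'
from h import *
st()
c=cam("scene");cv2.imwrite("pics/q.png",cv2.resize(c["image"][165:255,195:305],None,fx=6,fy=6,interpolation=cv2.INTER_CUBIC))
E
```

```text
t 17.17 tcp [499.7 217.4  25.6] close 78.81 tilt 0.01 F [-0.7 -0.9  3.1] open 47.3 grip 20.0 dq 0.002
t 17.42 tcp [499.8 217.5  25.5] close 78.82 tilt 0.01 F [-8.  -3.8 15.6] open 47.6 grip 20.0 dq 0.003
```

Contact came at the height I predicted. Relaxing the press, opening and retreating straight up.

```bash
python3 -m inch '[0,0,1.2,0,40, 0,0,1.2,0,56, 0,0,1.2,0,62, 0,0,1.2,0,66, 0,0,1.2,0,66, 0,0,1.2,0,66]' >/dev/null
python3 -c "
from h import *
st()"
python3 -m inch '[0,0,8,0,66, 0,0,25,0,66, 0,0,55,0,66, 0,0,95,0,66, 0,0,135,0,66, 0,30,170,0,66, 0,70,180,0,66, 0,110,180,0,66, 0,150,180,0,66, 0,150,180,0,66]' >/dev/null
python3 - <<'E'
from h import *
st()
c=cam("top");t=np.load('top0.npy',allow_pickle=True).item()
h=cv2.cvtColor(c["image"],cv2.COLOR_BGR2HSV);m=cv2.inRange(h,(3,90,80),(18,255,255));m[:,:165]=0;m[:,245:]=0;m[:200]=0;m[275:]=0
n,l,s,ce=cv2.connectedComponentsWithStats(m)
for i in range(1,n):
    if s[i,4]>20: print(s[i],ce[i],plane(c,ce[i],.034))
def pale(i):
    g=cv2.inRange(cv2.cvtColor(i,cv2.COLOR_BGR2HSV),(30,0,195),(90,40,255)); n,l,s,ce=cv2.connectedComponentsWithStats(g)
    return [ce[j].round(1) for j in range(1,n) if s[j,4]>40 and 170<ce[j][0]<245 and 200<ce[j][1]<275]
print(pale(t["image"]),pale(c["image"]))
s=cam("scene")["image"]
cv2.imwrite("pics/final.png",np.hstack([cv2.resize(c["image"][190:290,170:380],None,fx=1.9,fy=1.9*2,interpolation=cv2.INTER_CUBIC)[:,:399],cv2.resize(s[170:300,205:340],(399,380),interpolation=cv2.INTER_CUBIC)]))
E
```

```text
t 17.97 tcp [499.4 217.3  24.8] close 78.81 tilt 0.02 F [0.9 0.2 0.4] open 61.2 grip 0.0 dq 0.002
t 18.8 tcp [498.2 373.7 205.5] close 79.06 tilt 0.18 F [ 1.3 -0.  -0.9] open 61.3 grip 0.0 dq 0.093
[180 234  18  18 261] [188.65900383 242.26436782] [0.4982859 0.2157712 0.034    ]
[] []
```

View pics/final.png

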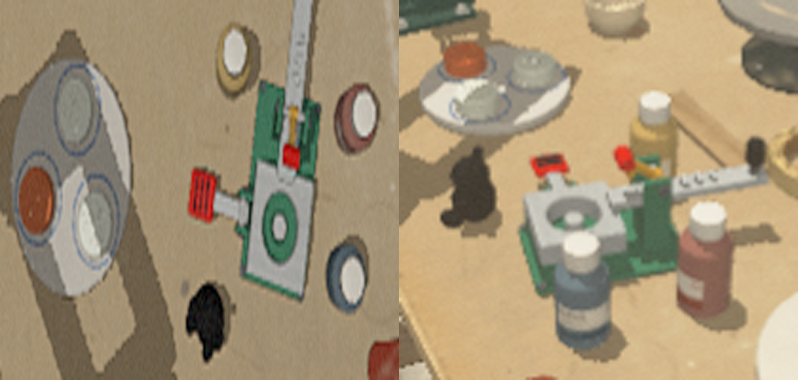

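The disc lies flat in the empty ring at (0.498, 0.216), about 2 mm off its centre. The pale discs, bottles and bear still stand in place, and the bar is back. I'll let the arm settle and hand in.

```bash
python3 -m inch '[0,0,0,0,66, 0,0,0,0,66, 0,0,0,0,66, 0,0,0,0,66]' >/dev/null; python3 -c "
from h import *
st();print(job.close_job())"
```

```text
t 19.23 tcp [499.9 366.2 205.4] close 78.72 tilt 0.02 F [-0.6  0.1  0.9] open 61.5 grip 0.0 dq 0.005
the job is handed in; nothing more can be done
None
```

I handed the job in at about 19 s: the terracotta disc lies in the empty ring about 2 mm off centre, with the clamp bar back, the pawl up, and the pale discs, bottles and bear looking undisturbed in the last pictures; the verdict was not shown.

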